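Seat a dish under the flip-over loupe

TASK

Set the petri dish flat into the round nest of the viewing stand and let go of it. Then tip the parked loupe over by its orange thumb tab, gently, and stop pushing as soon as you feel it snap over, so that it springs by itself onto its far stop above the dish; do not ram it against that stop. Leave the beaker, the amber bottle and the timer where they are.

Things in the scene. Friction and masses are not known exactly. Their poses are not given: they have to be found in the camera images.
- dish: Petri dish standing on the bench, a round closed disc 58 mm in diameter and 15 mm high, about 30 g. Origin at the centre of its underside, z up.
- viewer: Viewing stand fixed to the bench: white plate 100 mm (its x) by 195 mm (its y, -60 to +135 mm), 10 mm high, with a round nest and an aluminium hinge fork carrying the loupe. Origin on the bench under the nest's centre; z up; y points from nest to hinge; x runs along the hinge axis. It and the loupe are damaged by pushes over 15 N.
- nest (a point): Centre of the floor of the nest, 6 mm above the bench. The nest is a round recess 64 mm in diameter and 4 mm deep; the dish stands 11 mm out of the plate when seated.
- hinge (a point): Middle of the loupe's hinge axis, 100 mm along the stand's y from the nest centre and 60 mm above the bench. The fork beside it, with a grey angle disc at one end and a brass ring, crank and spring strut at the other, is about 96 mm wide along x and reaches 86 mm above the bench.
- loupe_tab (a point): Centre of the orange thumb tab at the loupe's free end, 145 mm from the hinge axis; 30 mm wide along the axis, 5 mm thick, 132 to 158 mm from the axis. An over-centre spring resists a push here with 3 to 6 N; the push fades over the last 50 mm to nothing at the snap point, where the loupe springs on by itself. The round lens frame, 68 mm across, 9 mm thick, is centred 100 mm from the axis.
- angle_disc (a joint): Angle of the loupe (rad), read on the disc that turns with it. 0: parked on its rear stop, leaning 0.4 rad back from upright, away from the nest. 0.4: upright. 1.97: level over the nest; grows as it tips to the stand's -y. The snap point lies anywhere from 1.28 to 1.88, the hard far stop 0.14 (20 mm at the tab) beyond it; the setting differs each time, is not measured and must be felt.
- beaker: Small glass beaker, 51 mm across, 64 mm high, behind the work; a bystander. Origin at the centre of its underside.
- amber_bottle: Small amber bottle with a white cap, 40 mm across, 75 mm high, behind the work; a bystander. Origin at the centre of its underside.
- timer: White bench timer, 62 x 66 x 21 mm, lying behind the work; a bystander. Origin at the centre of its underside.
Not all that is in view belongs to the job. Several things look just like the viewer: the one meant starts farthest to the robot's right. Leave any yellow look-alike of the dish alone.

How it is judged (in metres and radians):
On the way, in this order (a step that is already met when the one before it is completed fails the run):
1. the dish lies flat in the nest, let go, with the loupe still parked (horizontal distance between dish and nest below 0.006 m and z of dish in the frame of nest below 0.0025 m and angle between dish's own z axis and vertical below 0.06 rad and contact force between dish and the fingers below 0.1 N and value of joint angle_disc below 0.3 rad), for 0.2 s.
2. the loupe has sprung over to its far stop (value of joint angle_disc above 1.36 rad and contact force between viewer and the arm below 0.1 N and contact force between viewer and the fingers below 0.1 N), for 0.2 s.
At the end, for the whole second after the job is handed in: The dish lies flat in the nest (within 6 mm of its centre, less than 2.5 mm above its floor, tilted less than 0.06 rad), and the loupe rests on its far stop over it (joint above 1.36 rad, at rest, held there by its own spring) (value of joint angle_disc above 1.36 rad and velocity of joint angle_disc between -0.05 and 0.05 rad/s and horizontal distance between dish and nest below 0.006 m and z of dish in the frame of nest below 0.0025 m and angle between dish's own z axis and vertical below 0.06 rad and linear speed of dish below 0.02 m/s); the robot touches nothing.
It fails at once if the stand or loupe is pushed by the robot with more than 15 N (contact force between viewer and the fingers above 15 N or contact force between viewer and the arm above 15 N).
It fails at once if a bystander is moved by more than 15 mm (distance of any of beaker, amber_bottle, timer from where it was at the start of the episode above 0.015 m).
It also fails if it takes over 72 s, if anything falls off the work surface, if the arm or the gripper's body presses on something with over 40 N, if the wrist force passes 120 N, or if a joint passes its speed limit or range.

ROBOT

A 6-joint arm with a two-finger parallel gripper is mounted at the origin on a cart in front of the work surface, level with it; the furniture and walls round the work are solid. World frame = base frame: x ahead of the robot, y to its left, z up, the work surface at z = 0. Lengths are in m, angles in degrees, forces in N, time in s.
With the tool pointing down it reaches from about 0.3 to 0.75 m from the base axis. Payload 8.5 kg.
Tool frame: the origin (TCP) lies at the very end of the fingers, on their centre line; the grasp point (between the pads) lies 19 mm behind it (env.tcp_to_grasp is the distance from the TCP to the grasp point, in m); z points along the fingers, y is the line along which they close (so a half turn about z gives the same grasp; the last joint's range is limited). The gripper opens to 85 mm and grips with 20 to 120 N. Pads are 22 mm wide; open, the fingers measure 114 mm over their backs; the gripper's body (76 mm by 85 mm) begins 54 mm behind the grasp point. The pads swing forward as they close: fully open they stand 13 mm farther back than shut.
Start: joints at [62.149, 21.807, 74.336, -0, 83.858, -12.336], TCP at [0.147, 0.53, 0.231] pointing down, gripper open.
Joint ranges: [-178.18, 178.18], [-50.72, 133.34], [12.68, 142.11], [-81.47, 261.47], [9.98, 163.14], [-165.26, 165.26]. Speed limits (degrees/s): [136.94, 136.94, 180, 180, 180, 180].

INTERFACE

Orientations are given as a 3x3 rotation matrix whose columns are the frame's x, y, z axes.
In Python, from rig import status, get_image, env gives the robot as it stands.
- The arm moves only by the shell command python3 -m handwheel 'ROWS' [FORCE]. ROWS is text: rows parted by semicolons, each of 7 numbers parted by spaces: the shift along the world's x, y, z in cm, then the turn, a rotation vector about the world's x, y, z in degrees, then the opening, from 0 (shut) to 1 (fully open). In form: dx dy dz wx wy wz gripper; .... A call has 1 to 8 rows; each row is the pose to reach, as a shift and turn from the pose commanded when the call began; what a row does not reach only later rows make up. A row lasts 1/12 s, in which the tool goes at most 41.7 mm and 7.16 degrees, less where a joint would pass 70% of its speed; a pose out of reach is approached as far as the arm can. A call with a gripper value outside its range is refused whole. The fingers move at their own pace and stop on an object; FORCE is the grip in N (left out, the last holds). Time passes only in rows, so rows that repeat a pose let the fingers close. It gives the time, the measured TCP pose, the force, the opening and the grip force at its end, in the units of the state.
- status.observe(): the state, without advancing time (a new reading comes with each control period).
- get_image(name): name is "scene" or "top" or "wrist"; returns a dict with "color" (420x560x3 uint8, red, green, blue), "vertical_fov" (degrees; the focal length in pixels is half the picture's height over the tangent of half this angle, whatever the lens; pixels are square), "cx", "cy" (the principal point, pixels), "xyz" and "orientation" of the camera in the world. Camera axes: x right, y down, z forward; pixel columns grow to the right and rows downward; lengths in m; the calibration is good to about 2 mm. A picture is of the moment at which its call begins. There is no depth.
- env.close_job(): hands the job in; it is judged then, once.
The state is a dict: "time_s": time; "q": joint angles; "qvel": joint speeds; "joint_efforts": joint torques, N m; "position": TCP position; "tool_rot": TCP orientation; "ft_force": force on the tool from outside, world axes, zero at the start; "wrist_torque": the same for the moment, N m; "grip_width": finger opening in m; "gripper_force": force on a finger pad.
Only numpy, scipy, OpenCV 4.12 (cv2) and the standard library are available. Lean on these libraries where they do the work, as an engineer would, in place of code of your own. Each camera call takes 0.05 s, during which the arm holds its last target. There are 200 camera calls.

## Working session

There is one attempt and no reset: what is moved stays moved. The work goes in short steps, Python scripts to look and compute and a shell command to move; the robot and the scene stay as the last step left them, time stands still between calls to the robot, and variables do not carry over. Pictures are saved under pics/ and viewed, at most 10 in all, crops included, and the job is handed in when it is done.

```bash
mkdir -p pics; cat > h.py <<'E'
import numpy as np, cv2, json
from rig import status, get_image, env
def grab(n,f):
    d=get_image(n); cv2.imwrite(f'pics/{f}.png',cv2.cvtColor(d['color'],cv2.COLOR_RGB2BGR))
    np.save(f'pics/{f}.npy',d,allow_pickle=True); return d
def load(f): return np.load(f'pics/{f}.npy',allow_pickle=True).item()
def foc(d): return d['color'].shape[0]/2/np.tan(np.radians(d['vertical_fov'])/2)
def ray(d,u,v):
    r=np.array([(u-d['cx'])/foc(d),(v-d['cy'])/foc(d),1.]); return np.array(d['xyz']),np.array(d['orientation'])@r
def onz(d,u,v,z):
    o,r=ray(d,u,v); return o+r*(z-o[2])/r[2]
def proj(d,p):
    c=np.array(d['orientation']).T@(np.array(p)-np.array(d['xyz'])); return np.array([d['cx'],d['cy']])+foc(d)*c[:2]/c[2]
E
python3 - <<'E'
from h import *
for n in('scene','top'):
    d=grab(n,n+'0'); print(n,d['vertical_fov'],d['cx'],d['cy'],d['xyz'],np.round(d['orientation'],3).tolist())
s=status.observe(); print(s['time_s'],s['position'],s['tool_rot'],s['ft_force'])
E
```

```text
scene 52.93770724787066 277.3210956156385 203.58703863359958 [ 0.09108294 -0.88303158  0.5700564 ] [[0.872, -0.193, 0.449], [-0.489, -0.328, 0.808], [-0.009, -0.925, -0.381]]
top 52.01166256808341 286.63062143043885 198.45536134915855 [ 0.46978981 -0.01213279  1.32470388] [[-0.011, -0.997, 0.076], [-1.0, 0.011, 0.008], [-0.009, -0.076, -0.997]]
0.1 [0.14701138 0.52971566 0.23077621] [[-9.63555872e-01  2.67506504e-01 -5.92507979e-04]
 [ 2.67507036e-01  9.63555195e-01 -1.17086345e-03]
 [ 2.57700553e-04 -1.28669241e-03 -9.99999139e-01]] [-0.32563482 -0.83554418  0.42722553]
```

View pics/scene0.png

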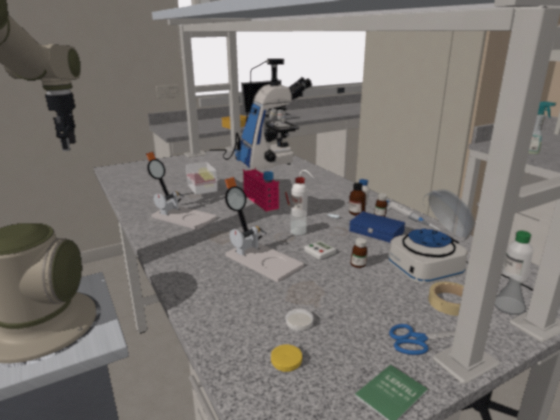

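View pics/top0.png

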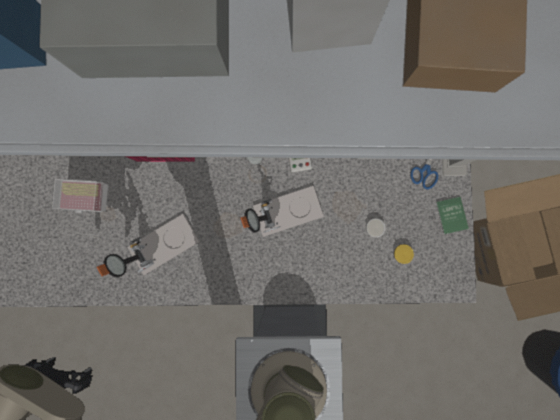

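Two stands are visible in top: A at (290,210) and B at (165,243). In this view the image's right is the robot's right (-y), so A is the one meant. Of the two dishes, the white one at (376,228) is the target and the yellow one at (404,254) is the look-alike. I'll measure both and confirm in an enlarged crop.

```bash
python3 - <<'E'
from h import *
d=load('top0'); im=cv2.cvtColor(d['color'],cv2.COLOR_RGB2BGR)
c=cv2.resize(im[160:270,230:430],None,fx=4,fy=4,interpolation=cv2.INTER_CUBIC)
cv2.imwrite('pics/crop1.png',c)
def comps(d,name,reg,zs):
    hsv=cv2.cvtColor(d['color'],cv2.COLOR_RGB2HSV); x0,y0,x1,y1=reg
    m={'w':cv2.inRange(hsv,(0,0,150),(179,45,255)),'o':cv2.inRange(hsv,(3,140,90),(14,255,255))}[name]
    k=np.zeros_like(m);k[y0:y1,x0:x1]=m[y0:y1,x0:x1]
    if name=='w': k=cv2.morphologyEx(k,cv2.MORPH_OPEN,np.ones((3,3)))
    n,l,s,ce=cv2.connectedComponentsWithStats(k)
    for i in range(1,n):
        if s[i,4]>25:
            r=cv2.minAreaRect(np.argwhere(l==i)[:,::-1].astype(np.float32))
            print(name,s[i],ce[i].round(1),np.round(r[0],1),np.round(r[1],1),round(r[2],1),[onz(d,*ce[i],z)[:2].round(4).tolist() for z in zs])
            if s[i,4]>1000: print([onz(d,*p,.01)[:2].round(4).tolist() for p in cv2.boxPoints(r)])
comps(d,'w',(235,170,400,250),(.015,)); comps(d,'o',(235,200,300,240),(.06,.19))
e=load('scene0')
comps(e,'w',(215,230,330,340),(.015,)); comps(e,'o',(220,170,260,220),(.19,))
E
```

```text
w [ 269  187   54   47 1252] [297.4 208.7] [291. 210.] [31.6 56.3] 71.6 [[0.5381, -0.0339]]
[[0.5544, 0.0825], [0.6073, -0.0817], [0.515, -0.1108], [0.4626, 0.0526]]
w [254 205   6   6  30] [256.8 207.4] [256.5 207.5] [5. 5.] 90.0 [[0.5436, 0.0899]]
w [368 220  17  17 242] [375.8 227.9] [376. 228.] [16. 16.] 90.0 [[0.4773, -0.2706]]
w [261 222   3   9  27] [262. 226.] [262. 226.] [8. 2.] 90.0 [[0.4868, 0.0743]]
o [241 217   8  10  47] [244.6 221.8] [244.5 222. ] [9.8 4.7] 71.6 [[0.4991, 0.1225], [0.4961, 0.1087]]
w [ 226  231   76   50 1342] [262.5 259.7] [260.9 257.9] [77.4 28.1] 26.2 [[0.5239, -0.0207]]
[[0.4434, 0.0752], [0.536, 0.2034], [0.6099, -0.0768], [0.5226, -0.1604]]
w [304 245  18  13 126] [312.2 251.4] [312.1 251.5] [19.2  7.6] 24.4 [[0.661, -0.0487]]
w [285 309  27  22 443] [297.7 318.6] [297.7 318. ] [20.5 26.3] 61.4 [[0.4754, -0.2737]]
o [226 178  10  10  71] [230.2 182.3] [230.2 182.4] [8.2 8.5] 76.0 [[0.5032, 0.1205]]
```

View pics/crop1.png

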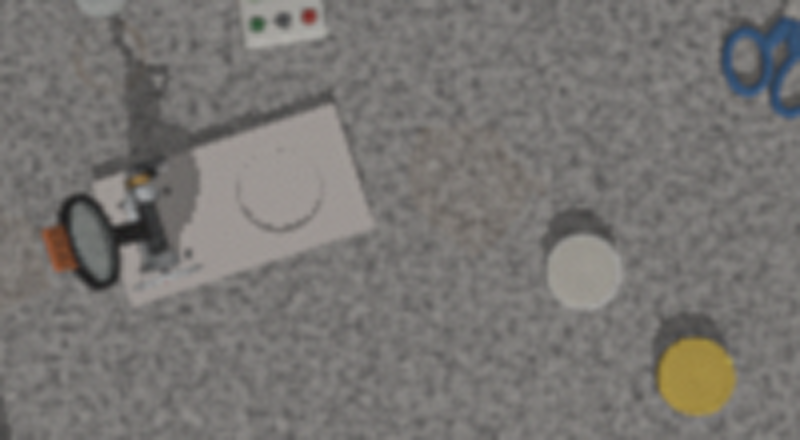

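The crop confirms it. The stand with its nest at (300,207) is the rightmost, and its loupe is parked leaning left. The white dish is at (376,228), separate from the yellow one at (404,254). Dish ≈ (0.476, -0.272) from both views, nest ≈ (0.542, -0.040), stand y axis ≈ (-0.306, 0.952). Moving over now for a wrist look.

```bash
python3 -m handwheel '13 -28 7 0 0 -57 1;13 -28 7 0 0 -57 1;13 -28 7 0 0 -57 1;13 -28 7 0 0 -57 1;13 -28 7 0 0 -57 1;13 -28 7 0 0 -57 1;13 -28 7 0 0 -57 1;13 -28 7 0 0 -57 1'
python3 -m handwheel '12 -30 0 0 0 0 1;12 -30 0 0 0 0 1;12 -30 0 0 0 0 1;12 -30 0 0 0 0 1;12 -30 0 0 0 0 1;12 -30 0 0 0 0 1;12 -30 0 0 0 0 1;12 -30 0 0 0 0 1'
python3 - <<'E'
from h import *
s=status.observe(); print(s['time_s'],s['position'],s['tool_rot'],s['ft_force'],s['q'])
d=grab('wrist','w1');print(d['vertical_fov'],d['xyz'],d['orientation'],proj(d,(.542,-.04,.01)),proj(d,(.476,-.272,.015)))
E
```

```text
time_s: 0.77
position: [0.2778, 0.2473, 0.302]
tool_rot: [[-0.293, 0.956, 0.001], [0.956, 0.293, -0.0], [-0.001, 0.001, -1.0]]
ft_force: [0.6, 1.4, 0.3]
grip_width: 0.0852
gripper_force: 0.0
time_s: 1.43
position: [0.3976, -0.053, 0.3011]
tool_rot: [[-0.299, 0.954, -0.0], [0.954, 0.299, -0.0], [0.0, -0.0, -1.0]]
ft_force: [-1.0, 0.6, 0.5]
grip_width: 0.0857
gripper_force: 0.0
1.4333 [ 0.39755475 -0.05302432  0.30105863] [[-2.98678144e-01  9.54353835e-01 -3.52243397e-04]
 [ 9.54353900e-01  2.98678123e-01 -1.10208658e-04]
 [ 2.93415568e-08 -3.69081777e-04 -9.99999932e-01]] [-0.96217225  0.57703662  0.49399206] [-2.46229511e+01  3.64411977e+00  8.71013562e+01 -1.41502115e-02
  8.92702400e+01 -4.20009956e+01]
71.03289891140882 [0.37600375 0.01556512 0.44339495] [[ 9.54831126e-01  2.85214407e-01  8.33682316e-02]
 [ 2.97148453e-01 -9.15948500e-01 -2.69705657e-01]
 [-5.62932436e-04  2.82296097e-01 -9.59327158e-01]] [374.40638975 191.55298152] [286.360345   308.75692746]
```

View pics/w1.png

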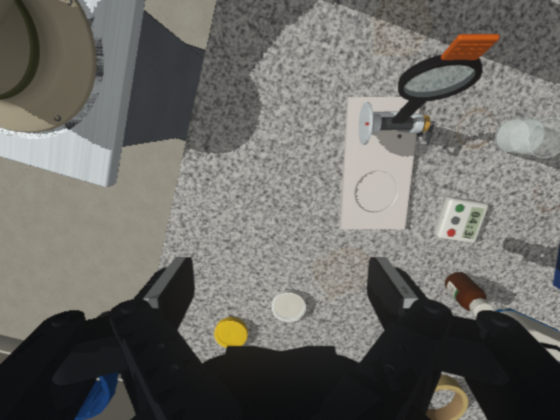

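The wrist view shows the white dish at (288,306), the yellow one at (231,333), the nest at (377,191), the orange tab at (470,47), and the beaker, timer and bottle to the right. The projections agree within about 3 px, so next I refine.

```bash
python3 - <<'E'
from h import *
d=load('w1'); hsv=cv2.cvtColor(d['color'],cv2.COLOR_RGB2HSV); g=cv2.cvtColor(d['color'],cv2.COLOR_RGB2GRAY)
def big(m,reg):
    k=np.zeros_like(m);x0,y0,x1,y1=reg;k[y0:y1,x0:x1]=m[y0:y1,x0:x1]
    k=cv2.morphologyEx(k,cv2.MORPH_OPEN,np.ones((5,5)))
    return max(cv2.findContours(k,0,2)[0],key=cv2.contourArea)
print(hsv[306,288],hsv[215,360])
c=big(cv2.inRange(hsv,(0,0,175),(179,40,255)),(262,280,315,330)); 
P=np.array([onz(d,*p[0],.013)[:2] for p in c],np.float32); print('dish',cv2.minEnclosingCircle(P),cv2.contourArea(c))
c=big(cv2.inRange(hsv,(0,0,165),(179,45,255)),(335,90,425,235))
P=np.array([onz(d,*p[0],.010)[:2] for p in c],np.float32); r=cv2.minAreaRect(P); print('plate',r); b=cv2.boxPoints(r);print(b)
a=cv2.bilateralFilter(g,5,30,3)[165:220,345:410]; e=cv2.Canny(a,25,60); q=np.argwhere(e)[:,::-1]+[345,165]
P=np.array([onz(d,*p,.01)[:2] for p in q]); n0=np.array([.542,-.04])
for _ in range(5):
    rr=np.linalg.norm(P-n0,axis=1); S=P[abs(rr-.032)<.004]
    n0=cv2.fitEllipse(S.astype(np.float32))[0] if 0 else np.linalg.lstsq(np.c_[2*S,np.ones(len(S))],(S**2).sum(1),rcond=None)[0][:2]
print('nest',n0,len(S),np.linalg.norm(S-n0,axis=1).mean())
m=cv2.inRange(hsv,(3,140,90),(14,255,255)); c=big(m,(430,25,510,70)); M=cv2.moments(c); u=(M['m10']/M['m00'],M['m01']/M['m00'])
print('tab',u,onz(d,*u,.194))
t=load('top0');o1,r1=ray(d,*u);o2,r2=ray(t,244.6,221.8)
s=np.linalg.lstsq(np.c_[r1,-r2],o2-o1,rcond=None)[0]; print(o1+r1*s[0],o2+r2*s[1])
E
```

```text
[ 24  21 192] [ 15  16 196]
dish ((0.47598081827163696, -0.27026471495628357), 0.030316166579723358) 742.0
plate ((0.5308830142021179, -0.00432625412940979), (0.10316050797700882, 0.1959971785545349), 17.705007553100586)
[[ 0.4519429   0.07334423]
 [ 0.5115488  -0.11336952]
 [ 0.6098231  -0.08199674]
 [ 0.5502172   0.10471702]]
nest [ 0.54292034 -0.04010011] 144 0.03139216736770946
tab (469.39237516869093, 46.03711201079622) [0.49695395 0.11042294 0.194     ]
[0.49512097 0.10898539 0.19777955] [0.49584629 0.10776265 0.19766624]
```

```bash
python3 -m handwheel '7.84 -21.7 -18 0 0 0 1;7.84 -21.7 -18 0 0 0 1;7.84 -21.7 -18 0 0 0 1;7.84 -21.7 -18 0 0 0 1;7.84 -21.7 -18 0 0 0 1;7.84 -21.7 -18 0 0 0 1;7.84 -21.7 -18 0 0 0 1;7.84 -21.7 -18 0 0 0 1'
python3 -m handwheel '0 0 -4 0 0 0 1;0 0 -8 0 0 0 1;0 0 -10 0 0 0 1;0 0 -11 0 0 0 1;0 0 -11.5 0 0 0 1;0 0 -11.5 0 0 0 1;0 0 -11.5 0 0 0 1'
python3 - <<'E'
from h import *
d=grab('wrist','w2')
E
```

```text
time_s: 2.15
position: [0.4751, -0.2705, 0.1157]
tool_rot: [[-0.297, 0.955, -0.005], [0.955, 0.297, 0.004], [0.005, -0.004, -1.0]]
ft_force: [-1.1, 0.7, -0.9]
grip_width: 0.0854
gripper_force: 0.0
time_s: 2.73
position: [0.4762, -0.2674, 0.0076]
tool_rot: [[-0.301, 0.954, 0.002], [0.954, 0.301, -0.001], [-0.002, 0.001, -1.0]]
ft_force: [-0.3, -0.0, 0.2]
grip_width: 0.085
gripper_force: 0.0
```

View pics/w2.png

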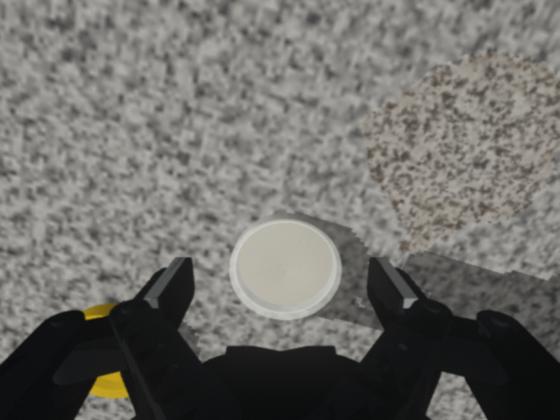

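The dish at (286,268) sits between the pads at (180,280) and (380,280), and the yellow dish is clear of the left finger. Checking the centring before I close.

```bash
python3 - <<'E'
from h import *
d=load('w2'); hsv=cv2.cvtColor(d['color'],cv2.COLOR_RGB2HSV); m=cv2.inRange(hsv,(0,0,180),(179,60,255))
k=np.zeros_like(m);k[205:325,220:350]=m[205:325,220:350]; k=cv2.morphologyEx(k,cv2.MORPH_OPEN,np.ones((7,7)))
c=max(cv2.findContours(k,0,2)[0],key=cv2.contourArea); e=cv2.fitEllipse(cv2.convexHull(c)); print(e)
s=status.observe(); R=np.array(s['tool_rot']); p=onz(d,*e[0],.014); print(p,s['position'],R.T@(p-s['position']))
P=np.array([onz(d,*q[0],.012)[:2] for q in c],np.float32);print(cv2.minEnclosingCircle(P))
E
```

```text
((281.94610595703125, 269.0534973144531), (98.45317077636719, 104.88301086425781), 99.23545837402344)
[ 0.47701739 -0.26820587  0.014     ] [ 0.47623049 -0.26750009  0.00783476] [-0.00092432  0.00054706 -0.00616229]
((0.47782328724861145, -0.2710157036781311), 0.028961066156625748)
```

```bash
python3 -m handwheel '0 -0.15 -0.1 0 0 0 1;0 -0.15 -0.1 0 0 0 0.6;0 -0.15 -0.1 0 0 0 0.5;0 -0.15 -0.1 0 0 0 0.4;0 -0.15 -0.1 0 0 0 0.4;0 -0.15 -0.1 0 0 0 0.4;0 -0.15 -0.1 0 0 0 0.4;0 -0.15 -0.1 0 0 0 0.4' 25
python3 -m handwheel '0 0 0 0 0 0 0.4;0 0 1 0 0 0 0.4;0 0 2 0 0 0 0.4;0 0 4 0 0 0 0.4;0 0 6 0 0 0 0.4;0 0 6 0 0 0 0.4;0 0 6 0 0 0 0.4;0 0 6 0 0 0 0.4'
python3 - <<'E'
from h import *
s=status.observe(); print(s['position'],s['grip_width'],s['gripper_force'])
d=grab('wrist','w3');hsv=cv2.cvtColor(d['color'],cv2.COLOR_RGB2HSV); m=cv2.inRange(hsv,(0,0,180),(179,60,255))
k=np.zeros_like(m);k[205:325,210:360]=m[205:325,210:360]; k=cv2.morphologyEx(k,cv2.MORPH_OPEN,np.ones((7,7)))
c=max(cv2.findContours(k,0,2)[0],key=cv2.contourArea);e=cv2.fitEllipse(cv2.convexHull(c));R=np.array(s['tool_rot'])
p=onz(d,*e[0],s['position'][2]+.008);print(e,R.T@(p-s['position']))
E
```

```text
time_s: 3.45
position: [0.4757, -0.2687, 0.0062]
tool_rot: [[-0.301, 0.954, 0.001], [0.954, 0.301, -0.001], [-0.001, 0.001, -1.0]]
ft_force: [-0.5, 0.1, 7.3]
grip_width: 0.0559
gripper_force: 25.4
time_s: 4.12
position: [0.4753, -0.2683, 0.0653]
tool_rot: [[-0.3, 0.954, -0.0], [0.954, 0.3, 0.0], [0.0, -0.0, -1.0]]
ft_force: [0.6, 0.3, -0.4]
grip_width: 0.0555
gripper_force: 26.7
[ 0.47530985 -0.26834132  0.06525235] 0.05552157460962636 26.692810627282597
((278.94818115234375, 268.51165771484375), (101.51937103271484, 112.34465026855469), 99.77798461914062) [ 0.00011823 -0.00095863 -0.00799981]
```

View pics/w3.png

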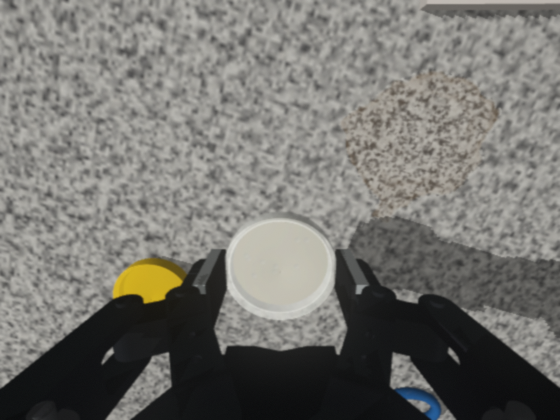

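Dish held centred at (279,268), grip 25 N. Carrying it over the nest.

```bash
python3 -m handwheel '2 8 1 0 0 0 0.4;4 12 1 0 0 0 0.4;5 16 1 0 0 0 0.4;6 20 0 0 0 0 0.4;6.8 22.8 -2 0 0 0 0.4;6.8 22.8 -2 0 0 0 0.4;6.8 22.8 -2 0 0 0 0.4;6.8 22.8 -2 0 0 0 0.4'
python3 -m handwheel '0 0 0 0 0 0 0.4;0 0 0 0 0 0 0.4;0 0 0 0 0 0 0.4'
python3 - <<'E'
from h import *
s=status.observe(); print(s['position'],s['ft_force'],np.array([.5427,-.0401])-s['position'][:2])
d=grab('wrist','w4')
E
```

```text
time_s: 4.83
position: [0.543, -0.039, 0.044]
tool_rot: [[-0.303, 0.953, -0.003], [0.953, 0.303, 0.001], [0.001, -0.002, -1.0]]
ft_force: [0.6, 0.4, -0.4]
grip_width: 0.0558
gripper_force: 26.7
time_s: 5.08
position: [0.5435, -0.0418, 0.0455]
tool_rot: [[-0.299, 0.954, 0.0], [0.954, 0.299, -0.0], [-0.0, 0.0, -1.0]]
ft_force: [-0.8, -0.3, -1.0]
grip_width: 0.0555
gripper_force: 26.7
[ 0.54350544 -0.04181352  0.04553352] [-0.82394519 -0.3485176  -1.0307719 ] [-0.00080544  0.00171352]
```

View pics/w4.png

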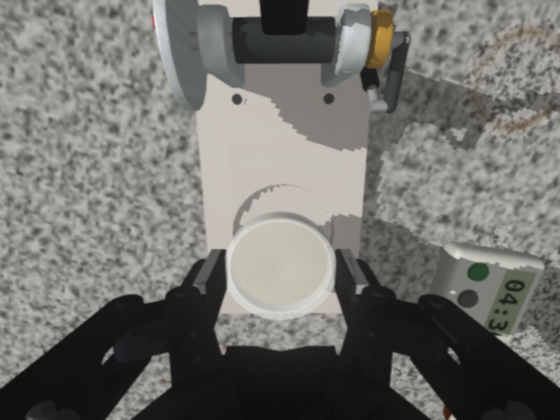

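The dish is at (280,265) above the nest. The ring shows behind it (top ≈ (285,185), sides ≈ (235,225) and (333,225)), so I compare those with the predicted rim.

```bash
python3 - <<'E'
from h import *
d=load('w4'); n=np.array([.5427,-.0401,.01]); y=np.array([-.304,.9526,0]); x=np.array([.9526,.304,0])
for a in (90,60,120,30,150): 
    t=np.radians(a); print(a,proj(d,n+.032*(np.cos(t)*x+np.sin(t)*y)).round(1))
g=cv2.GaussianBlur(cv2.cvtColor(d['color'],cv2.COLOR_RGB2GRAY),(3,3),0); e=cv2.Canny(g,20,50)
for r in (195,200,205,210): print(r,np.flatnonzero(e[r,215:360])+215)
print('col285',np.flatnonzero(e[170:215,285])+170,'col 270',np.flatnonzero(e[170:215,270])+170)
E
```

```text
90 [279.9 185.2]
60 [305.8 191.8]
120 [254.2 192.2]
30 [324.  209.8]
150 [236.3 210.4]
195 [250 251 259]
200 [244 245 252]
205 [241 250]
210 [238 248 249]
col285 [183 184 186 211] col 270 [185 187 189 190 191 212]
```

```bash
python3 -m handwheel '0 0.15 -1 0 0 0 0.4;0 0.15 -2 0 0 0 0.4;0 0.15 -2.6 0 0 0 0.4;0 0.15 -2.8 0 0 0 0.4;0 0.15 -2.8 0 0 0 0.4;0 0.15 -2.8 0 0 0 0.4;0 0.15 -2.8 0 0 0 0.4'
python3 -m handwheel '0 0 -0.1 0 0 0 0.4;0 0 -0.2 0 0 0 0.4;0 0 -0.2 0 0 0 0.4;0 0 -0.2 0 0 0 0.4'
python3 -m handwheel '0 0 -0.1 0 0 0 0.4;0 0 -0.2 0 0 0 0.4;0 0 -0.2 0 0 0 0.4;0 0 -0.2 0 0 0 0.4'
```

```text
time_s: 5.72
position: [0.5437, -0.0391, 0.0175]
tool_rot: [[-0.3, 0.954, 0.0], [0.954, 0.3, -0.0], [-0.0, 0.0, -1.0]]
ft_force: [-0.5, 0.1, -0.0]
grip_width: 0.0554
gripper_force: 26.7
time_s: 6.05
position: [0.5435, -0.0391, 0.0154]
tool_rot: [[-0.3, 0.954, 0.0], [0.954, 0.3, -0.0], [-0.0, 0.0, -1.0]]
ft_force: [-0.2, 0.8, -1.0]
grip_width: 0.0558
gripper_force: 26.7
time_s: 6.38
position: [0.5435, -0.0391, 0.0132]
tool_rot: [[-0.3, 0.954, -0.0], [0.954, 0.3, 0.0], [0.0, -0.0, -1.0]]
ft_force: [0.3, -0.4, -0.4]
grip_width: 0.0559
gripper_force: 26.7
```

No contact force yet and the dish is about 1 mm above the nest floor. Releasing.

```bash
python3 -m handwheel '0 -0.05 -0.05 0 0 0 0.45;0 -0.05 -0.05 0 0 0 0.7;0 -0.05 -0.05 0 0 0 0.85;0 -0.05 -0.05 0 0 0 1;0 -0.05 -0.05 0 0 0 1;0 -0.05 -0.05 0 0 0 1;0 -0.05 -0.05 0 0 0 1'
python3 -m handwheel '0 0 1 0 0 0 1;0 0 3 0 0 0 1;0 0 5 0 0 0 1;0 -2 8 0 0 0 1;0 -4 12 0 0 0 1;0 -6 16 0 0 0 1;0 -6 16 0 0 0 1;0 -6 16 0 0 0 1'
python3 - <<'E'
from h import *
s=status.observe(); print(s['position'],s['ft_force'])
d=grab('wrist','w5');t=grab('top','t5')
print(proj(d,(.5427,-.0401,.021)))
E
```

```text
time_s: 6.97
position: [0.5435, -0.0396, 0.0129]
tool_rot: [[-0.3, 0.954, 0.0], [0.954, 0.3, -0.0], [-0.0, 0.0, -1.0]]
ft_force: [0.1, -0.0, -0.1]
grip_width: 0.0855
gripper_force: 0.0
time_s: 7.63
position: [0.5444, -0.1008, 0.1759]
tool_rot: [[-0.299, 0.954, 0.006], [0.954, 0.299, -0.002], [-0.004, 0.005, -1.0]]
ft_force: [0.5, 0.3, -1.0]
grip_width: 0.0854
gripper_force: 0.0
[ 0.54435097 -0.10083983  0.17590501] [ 0.47473354  0.30979543 -1.02912669]
[296.66988973 134.53524722]
```

View pics/w5.png

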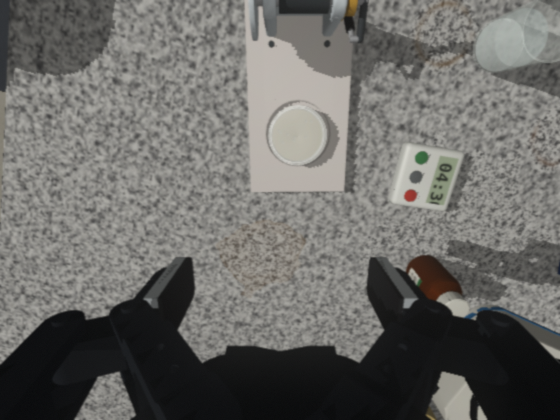

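The dish is at (297,134), exactly where predicted, seated and clear of the fingers. Next I move behind the loupe with shut fingers and work out the push waypoints.

```bash
python3 -m handwheel '0 0 4 0 0 0 0.5;0 0 8.4 0 0 0 0;-1 4 8.4 0 0 0 0;-6.1 24.6 8.4 0 0 0 0;-6.1 24.6 8.4 0 0 0 0;-6.1 24.6 8.4 0 0 0 0;-6.1 24.6 8.4 0 0 0 0;-6.1 24.6 8.4 0 0 0 0'
python3 -m handwheel '0 0 0 0 0 0 0;0 0 0 0 0 0 0;0 0 0 0 0 0 0;0 0 0 0 0 0 0'
cat >> h.py <<'E'
def wp(th,r=.151):
    f=th-.4; y=.1-r*np.sin(f)+.0025*np.cos(f)+.011; z=.06+r*np.cos(f)+.0025*np.sin(f)
    return np.array([.5427-.304*y,-.0401+.9526*y,z])
E
python3 - <<'E'
from h import *
s=status.observe(); p=s['position']; print(p,s['ft_force'],s['grip_width'])
print('behind',(np.array([.5427-.304*.195,-.0401+.9526*.195,.192])-p)*100)
print('touch',(np.array([.5427-.304*.180,-.0401+.9526*.180,.192])-p)*100)
a=wp(.4);
for t in np.arange(.4,1.95,.05): print(round(t,2),wp(t).round(4),((wp(t)-a)*100).round(2))
E
```

```text
time_s: 8.4
position: [0.4817, 0.1451, 0.2551]
tool_rot: [[-0.301, 0.954, -0.004], [0.954, 0.301, -0.0], [0.001, -0.004, -1.0]]
ft_force: [0.6, 0.5, 0.3]
grip_width: -0.0
gripper_force: 0.0
time_s: 8.73
position: [0.4835, 0.1419, 0.2559]
tool_rot: [[-0.299, 0.954, -0.002], [0.954, 0.299, -0.0], [0.0, -0.002, -1.0]]
ft_force: [-0.1, -0.9, 0.6]
grip_width: -0.0
gripper_force: 0.0
[0.48354346 0.14190558 0.25594238] [-0.13660338 -0.9339662   0.56978674] -4.323845938535092e-05
behind [-0.01234564  0.37514201 -6.39423776]
touch [ 0.44365436 -1.05375799 -6.39423776]
0.4 [0.5082 0.068  0.211 ] [0. 0. 0.]
0.45 [0.5105 0.0608 0.2109] [ 0.23 -0.72 -0.01]
0.5 [0.5128 0.0536 0.2105] [ 0.46 -1.44 -0.05]
0.55 [0.5151 0.0465 0.2097] [ 0.69 -2.15 -0.13]
0.6 [0.5173 0.0394 0.2085] [ 0.91 -2.86 -0.25]
0.65 [0.5196 0.0324 0.2069] [ 1.14 -3.57 -0.41]
0.7 [0.5218 0.0254 0.205 ] [ 1.36 -4.26 -0.6 ]
0.75 [0.524  0.0186 0.2027] [ 1.58 -4.95 -0.83]
0.8 [0.5261 0.0118 0.2001] [ 1.79 -5.62 -1.09]
0.85 [0.5282 0.0052 0.1971] [ 2.   -6.28 -1.39]
0.9 [ 0.5303 -0.0012  0.1937] [ 2.21 -6.93 -1.73]
0.95 [ 0.5323 -0.0
[... 336 characters left out ...]
4.95]
1.3 [ 0.5444 -0.0456  0.1558] [  3.62 -11.36  -5.52]
1.35 [ 0.5459 -0.05    0.1499] [  3.77 -11.8   -6.11]
1.4 [ 0.5472 -0.0541  0.1437] [  3.9  -12.21  -6.73]
1.45 [ 0.5484 -0.0579  0.1373] [  4.02 -12.6   -7.37]
1.5 [ 0.5495 -0.0615  0.1307] [  4.13 -12.95  -8.03]
1.55 [ 0.5505 -0.0647  0.124 ] [  4.23 -13.27  -8.7 ]
1.6 [ 0.5515 -0.0676  0.117 ] [  4.33 -13.56  -9.4 ]
1.65 [ 0.5523 -0.0701  0.11  ] [  4.41 -13.81 -10.1 ]
1.7 [ 0.553  -0.0723  0.1028] [  4.48 -14.03 -10.82]
1.75 [ 0.5536 -0.0742  0.0955] [  4.54 -14.22 -11.55]
1.8 [ 0.5541 -0.0757  0.0881] [  4.59 -14.37 -12.29]
1.85 [ 0.5544 -0.0769  0.0807] [  4.62 -14.49 -13.03]
1.9 [ 0.5547 -0.0777  0.0732] [  4.65 -14.57 -13.78]
```

```bash
python3 -m handwheel '0 0.4 -2 0 0 0 0;0 0.4 -4 0 0 0 0;0 0.4 -6 0 0 0 0;0 0.4 -6.3 0 0 0 0;0 0.4 -6.3 0 0 0 0;0 0.4 -6.3 0 0 0 0;0 0.4 -6.3 0 0 0 0;0 0.4 -6.3 0 0 0 0'
python3 -m handwheel '0.1 -0.3 0 0 0 0 0;0.2 -0.6 0 0 0 0 0;0.3 -0.9 0 0 0 0 0;0.4 -1.2 0 0 0 0 0;0.4 -1.4 0 0 0 0 0;0.4 -1.4 0 0 0 0 0;0.4 -1.4 0 0 0 0 0'
python3 -m handwheel '0.1 -0.2 0 0 0 0 0;0.2 -0.5 0 0 0 0 0;0.3 -0.7 0 0 0 0 0;0.3 -1 0 0 0 0 0;0.3 -1 0 0 0 0 0'
```

```text
time_s: 9.4
position: [0.484, 0.1465, 0.1949]
tool_rot: [[-0.3, 0.954, 0.002], [0.954, 0.3, 0.0], [-0.0, 0.002, -1.0]]
ft_force: [-0.1, 0.3, 0.4]
grip_width: 0.0005
gripper_force: 0.0
time_s: 9.98
position: [0.4874, 0.1325, 0.1938]
tool_rot: [[-0.3, 0.954, -0.0], [0.954, 0.3, 0.0], [0.0, -0.0, -1.0]]
ft_force: [-0.2, -0.9, 0.3]
grip_width: -0.0003
gripper_force: 0.0
time_s: 10.4
position: [0.4907, 0.1229, 0.1942]
tool_rot: [[-0.3, 0.954, 0.001], [0.954, 0.3, 0.001], [0.001, 0.001, -1.0]]
ft_force: [-0.7, 4.8, 3.3]
grip_width: 0.0001
gripper_force: 2.4
```

```bash
python3 -m handwheel '0.2 -0.7 0.4 0 0 0 0;0.4 -1.4 0.7 0 0 0 0;0.7 -2.1 1 0 0 0 0;0.9 -2.8 1.2 0 0 0 0;1.1 -3.5 1.4 0 0 0 0;1.3 -4.2 1.5 0 0 0 0;1.5 -4.9 1.6 0 0 0 0;1.7 -5.5 1.7 0 0 0 0'
python3 -m handwheel '0.2 -0.7 0 0 0 0 0;0.5 -1.4 -0.1 0 0 0 0;0.7 -2.1 -0.1 0 0 0 0;0.9 -2.9 -0.2 0 0 0 0;1.1 -3.6 -0.4 0 0 0 0;1.4 -4.3 -0.6 0 0 0 0'
python3 - <<'E'
from h import *
grab('scene','s6'); grab('top','t6'); s=status.observe();print(s['position'],s['ft_force'])
im=cv2.imread('pics/s6.png')[120:330,140:420]; cv2.imwrite('pics/s6c.png',cv2.resize(im,None,fx=2.8,fy=2.8))
E
```

```text
time_s: 11.07
position: [0.5075, 0.0669, 0.2107]
tool_rot: [[-0.3, 0.954, -0.001], [0.954, 0.3, 0.0], [0.0, -0.001, -1.0]]
ft_force: [-0.9, 3.6, -2.7]
grip_width: 0.0003
gripper_force: 2.0
time_s: 11.57
position: [0.5217, 0.0238, 0.205]
tool_rot: [[-0.3, 0.954, 0.001], [0.954, 0.3, -0.0], [-0.001, 0.0, -1.0]]
ft_force: [-3.9, 1.9, 2.6]
grip_width: -0.0003
gripper_force: 2.2
[0.52176049 0.02337526 0.20475207] [-2.19857366  3.04311485  4.18836991]
```

View pics/s6c.png

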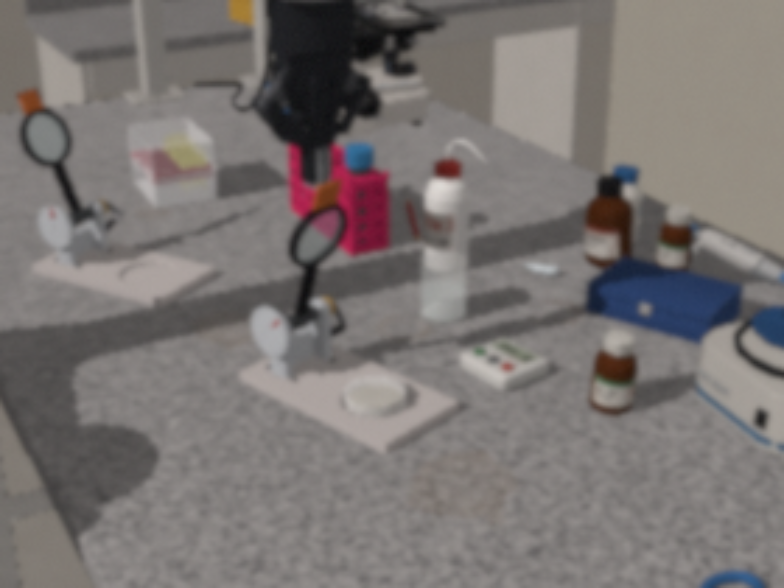

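In the crop, the finger is behind the orange tab at (325,195), the loupe is past upright, and the dish sits in the nest at (375,395). Pushing on to 1.2 rad, still short of the earliest snap point.

```bash
python3 -m handwheel '0.2 -0.7 -0.2 0 0 0 0;0.4 -1.4 -0.5 0 0 0 0;0.6 -2 -0.8 0 0 0 0;0.85 -2.7 -1.1 0 0 0 0;1.05 -3.3 -1.5 0 0 0 0;1.25 -3.9 -1.9 0 0 0 0;1.45 -4.5 -2.3 0 0 0 0;1.6 -5 -2.8 0 0 0 0'
python3 -m handwheel '0.1 -0.3 -0.25 0 0 0 0;0.2 -0.6 -0.5 0 0 0 0;0.25 -0.8 -0.75 0 0 0 0;0.35 -1.1 -1 0 0 0 0;0.35 -1.1 -1 0 0 0 0;0.35 -1.1 -1 0 0 0 0;0.35 -1.1 -1 0 0 0 0'
python3 - <<'E'
from h import *
s=status.observe();print(s['position'],s['ft_force'],wp(1.2))
E
```

```text
time_s: 12.33
position: [0.5378, -0.0263, 0.1765]
tool_rot: [[-0.3, 0.954, 0.001], [0.954, 0.3, -0.001], [-0.001, 0.0, -1.0]]
ft_force: [-0.7, -0.3, 3.5]
grip_width: -0.0001
gripper_force: 1.7
time_s: 12.92
position: [0.5409, -0.036, 0.1668]
tool_rot: [[-0.301, 0.954, -0.0], [0.954, 0.301, 0.0], [0.0, -0.0, -1.0]]
ft_force: [-0.1, 1.6, 0.5]
grip_width: 0.0
gripper_force: 1.0
[ 0.54087658 -0.03604017  0.16677291] [-0.11833244  1.64864375  0.46192554] [ 0.54135602 -0.03588856  0.1669961 ]
```

The gripper pad force is fading (2.2 → 1.7 → 1.0), so the snap is near. Small steps from here.

```bash
for i in 1; do python3 -m handwheel '0.04 -0.13 -0.13 0 0 0 0;0.08 -0.25 -0.27 0 0 0 0;0.08 -0.25 -0.27 0 0 0 0;0.08 -0.25 -0.27 0 0 0 0' | grep -v rot; python3 -m handwheel '0.04 -0.12 -0.14 0 0 0 0;0.08 -0.24 -0.28 0 0 0 0;0.08 -0.24 -0.28 0 0 0 0;0.08 -0.24 -0.28 0 0 0 0'| grep -v rot; done
cat >> h.py <<'E'
def tab():
    # loupe angle from the orange tab in the scene view
    d=get_image('scene'); hsv=cv2.cvtColor(d['color'],cv2.COLOR_RGB2HSV); m=cv2.inRange(hsv,(3,140,90),(14,255,255))
    k=np.zeros_like(m);k[150:320,215:340]=m[150:320,215:340]
    n,l,s,c=cv2.connectedComponentsWithStats(k)
    if n<2: print('no tab'); return
    i=1+s[1:,4].argmax(); T=np.arange(0,2.1,.01)
    q=np.array([proj(d,[.5427-.304*(.1-.145*np.sin(t-.4)),-.0401+.9526*(.1-.145*np.sin(t-.4)),.06+.145*np.cos(t-.4)]) for t in T])
    e=np.linalg.norm(q-c[i],axis=1); print('tab px',c[i].round(1),s[i,4],'theta',T[e.argmin()].round(2),'err',e.min().round(1))
E
python3 -c "
from h import *
tab()"
```

```text
time_s: 13.25
position: [0.5417, -0.0388, 0.164]
ft_force: [-0.3, 2.6, 0.2]
grip_width: 0.0002
gripper_force: 0.7
time_s: 13.58
position: [0.5426, -0.0414, 0.1612]
ft_force: [-0.5, 0.5, 0.3]
grip_width: -0.0006
gripper_force: 0.4
tab px [274.1 211.9] 24 theta 1.24 err 0.2
```

The tab in the scene view gives θ≈1.24, which matches the commanded path. Force is still falling, so I continue one small step at a time.

```bash
python3 -m handwheel '0.04 -0.12 -0.14 0 0 0 0;0.07 -0.23 -0.28 0 0 0 0;0.07 -0.23 -0.28 0 0 0 0;0.07 -0.23 -0.28 0 0 0 0'| grep -v rot
python3 -c "
from h import *
tab()"
```

```text
time_s: 13.97
position: [0.5433, -0.0437, 0.1584]
ft_force: [0.5, 0.7, 0.1]
grip_width: -0.0001
gripper_force: 0.2
tab px [274.7 213.2] 21 theta 1.27 err 0.2
```

```bash
python3 -m handwheel '0.04 -0.12 -0.14 0 0 0 0;0.07 -0.23 -0.28 0 0 0 0;0.07 -0.23 -0.28 0 0 0 0;0.07 -0.23 -0.28 0 0 0 0'| grep -v rot
python3 -c "
from h import *
tab()"
```

```text
time_s: 14.35
position: [0.5439, -0.0459, 0.1556]
ft_force: [0.3, 0.1, 0.6]
grip_width: 0.0
gripper_force: 0.0
tab px [278.6 220.9] 35 theta 1.41 err 0.2
```

It snapped: θ jumped from 1.27 to 1.41 with zero force. Backing off upward.

```bash
python3 -m handwheel '0 0.2 0.6 0 0 0 0;0 0.5 2 0 0 0 0;0 0.5 5 0 0 0 0;-1 0.5 9 0 0 0 0;-3 0.5 12 0 0 0 0;-3 0.5 12 0 0 0 0;-3 0.5 12 0 0 0 0;-3 0.5 12 0 0 0 0' | grep -v rot
python3 - <<'E'
from h import *
tab()
grab('scene','s9'); im=cv2.imread('pics/s9.png')[120:330,140:420]; cv2.imwrite('pics/s9c.png',cv2.resize(im,None,fx=2.8,fy=2.8))
E
```

```text
time_s: 15.07
position: [0.5138, -0.0407, 0.2753]
ft_force: [-0.3, -0.0, -0.5]
grip_width: -0.0003
gripper_force: 0.0
tab px [278.5 220.8] 33 theta 1.41 err 0.1
```

View pics/s9c.png

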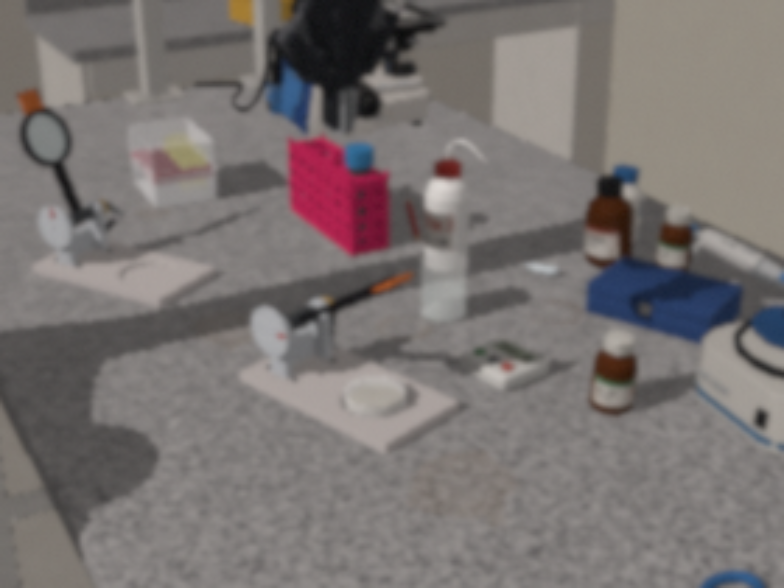

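The loupe rests at θ≈1.41 on its far stop, with the tab at (395,282) in the crop. The dish is in the nest at (375,395), the bystanders are undisturbed and the arm is clear.

```bash
python3 -c "
from rig import env
print(env.close_job())"
```

```text
the job is handed in; nothing more can be done
None
```

The job is handed in, though the verdict was not shown: the dish lies in the nest, the loupe snapped over by itself and rests at about 1.41 rad on its far stop, and the beaker, bottle and timer were not touched.

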